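Bring the gauge's stage home and lock it

ROBOT

A 7-joint arm with a two-finger parallel gripper is mounted at the origin on the work surface. World frame = base frame: x ahead of the robot, y to its left, z up, the work surface at z = 0. Lengths are in m, angles in rad, forces in N, time in s.
With the tool pointing down it reaches from about 0.425 to 0.95 m from the base axis. Payload 16.7 kg.
Tool frame: the origin (TCP) lies at the very end of the fingers, on their centre line; the grasp point (between the pads) lies 19 mm behind it (env.pinch_z is the z of the grasp point in the tool frame, in m); z points along the fingers, y is the line along which they close (so a half turn about z gives the same grasp; the last joint's range is limited). The gripper opens to 94 mm and grips with 3 to 60 N. Pads are 16 mm wide; open, the fingers measure 119 mm over their backs; the gripper's body (75 mm by 177 mm) begins 78 mm behind the grasp point.
Start: joints at [-1.26, 0.426, 0.074, 1.606, -0.034, 1.111, -0.067], TCP at [0.3, 0.605, 0.205] pointing down, gripper open.
Joint ranges: [-2.85, 2.85], [-0.5, 2.14], [-1.23, 1.37], [0.21, 2.46], [-1.02, 4.16], [0.16, 2.05], [-2.73, 2.73]. Speed limits (rad/s): [1.89, 1.89, 2.39, 2.39, 3.01, 3.01, 3.01].

INTERFACE

Orientations are given as a unit quaternion [w, x, y, z].
In Python, from bench import env, camrig, telemetry, hand_in gives the robot as it stands (env), with the cameras (camrig), the readings (telemetry) and the job as plain functions.
- The arm moves only by the shell command python3 drive.py 'ROWS'. ROWS is rows parted by semicolons, their numbers by spaces, 1 to 5 of them, each of 7 numbers: a rotation vector rx, ry, rz in rad, then dx, dy, dz in m, then the opening from 0.0 (shut) to 1.0 (fully open); each row is the pose to reach, as a shift and turn from the pose commanded when the command began, along the tool's axes at that moment; what a row does not reach only later rows make up. A row lasts 1/10 s, in which the tool goes at most 0.05 m and 0.15 rad, less where a joint would pass 70% of its speed; a pose out of reach is approached as far as the arm can. The fingers move at their own pace and stop on an object; the grip force is fixed at half the most. Time passes only in rows, so rows that do not move let the fingers close. It prints the time, the measured TCP pose, the force, the opening and the grip force at its end.
- telemetry.get_state(): the state, without advancing time (a new reading comes with each control period).
- camrig.snapshot(name): name is "scene" or "top" or "wrist"; returns a dict with "frame" (420x560x3 uint8, blue, green, red), "fx", "fy", "cx", "cy" (pixels), "R" (3x3) and "t" (3): a world point X has camera coordinates R X + t. Camera axes: x right, y down, z forward; pixel columns grow to the right and rows downward; lengths in m; the calibration is good to about 2 mm. A picture is of the moment at which its call begins. There is no depth.
- hand_in(): hands the job in; it is judged then, once.
The state is a dict: "t": time; "joint_positions": joint angles; "joint_velocities": joint speeds; "joint_torque": joint torques, N m; "tcp_pos": TCP position; "orientation": TCP orientation; "wrist_force": force on the tool from outside, world axes, zero at the start; "torque": the same for the moment, N m; "finger_gap": opening from 0.0 (shut) to 1.0 (fully open); "grasp_force": force on a finger pad.
Only numpy, scipy, OpenCV 4.12 (cv2) and the standard library are available. Lean on these libraries where they do the work, as an engineer would, in place of code of your own. Each camera call takes 0.05 s, during which the arm holds its last target. There are 200 camera calls.

TASK

Push the optical gauge's stage by its upright post fully home toward the optics head, with the turned part still standing on it; then push the long lock lever past its first click all the way to its second stop, so that the stage is fully locked. Only push, with the fingertips or the outside of the fingers: do not take the post or the knob between them, lift nothing, and leave the short lever and all the other things where they are.

Things in the scene. Friction and masses are not known exactly. Their poses are not given: they have to be found in the camera images.
- gauge: the optical gauge, fixed to the table: blue base 180 mm (x) by 425 mm (y), top face 55 mm high; origin on the table under its middle, z up, +x away from the robot, +y to the robot's left along the stage's travel. White optics head on the base, x -45 to 85, y 115 to 210, top 143 mm high. A ledge for the long lever at the front (x -160 to -90, y -25 to 125, top 55) has a steel dot at each setting
- stage (a joint): how far the flat dark steel stage (110 x 180 x 18 mm, top face 78 mm above the table) has slid along the gauge's +y toward the optics head, m: 0 fully back, 0.09 fully home against its stop. About 4 N of friction plus drag; it stays where it is left
- push_post (a point): middle of the upright round steel push post, 16 mm in diameter, that stands on the stage's -y end (75 mm behind the stage's centre); the post reaches from 22 mm below to 22 mm above this point (100 mm above the table), and moves with the stage
- stage_top (a point): centre of the stage's top face, 78 mm above the table; axes as the gauge's; moves with the stage
- lock (a joint): angle of the long stage-lock lever, rad: 0 free (knob at the -y end of its arc), 0.5 first detent (half lock), 1.0 second stop (full lock, +y end); grows as the knob swings toward the gauge's +y. Sprung bumps at 0.22 and 0.79 must be passed, about 7 N at the knob; past the first it drops into the detent and rests at 0.40 to 0.60, past the second it drops to 0.97 or more. At most 0.06 at the start
- lock_pivot (a point): the long lever's vertical pivot axis, at x -50 mm, y +50 mm in the gauge's frame, 56 mm above the table; the arm is a level steel rod (10 mm thick, its top 69 mm above the table) that points toward the robot, swinging 0.5 rad either side of the gauge's -x
- lock_knob (a point): middle of the long lever's upright black knob: a cylinder 18 mm in diameter from 60 to 98 mm above the table, 80 mm from the pivot; this point is 80 mm above the table and moves with the lever
- lock_top (a point): centre of that knob's top face, 98 mm above the table
- trim (a joint): angle of the short flat lever (46 mm long, with a small upright black tab, top 75 mm high) on the same base, pivot at x -50 mm, y -140 mm in the gauge's frame; not to be moved; starts within 0.3 rad of 0
- part: loose turned aluminium part standing on the stage: foot 40 mm in diameter, stepped to 16 mm at the top, 44 mm tall, 110 to 220 g; origin at the centre of its underside, z up its axis
- ring_gauge: loose steel ring, 36 mm outside, 20 mm hole, 14 mm thick, lying on the base's top between the two levers; origin at the centre of its underside
- plug_gauge: loose steel plug gauge, 26 mm in diameter, 62 mm tall, standing on the table in front of the gauge, toward its -y end; origin at the centre of its underside
- micrometer: loose micrometer with a grey frame lying on the table, about 50 x 110 mm, 16 mm thick; its origin is inside its frame, at table height
- cleaner: loose white bottle, 60 mm in diameter, 140 mm tall, on the table; origin at the centre of its underside
- driver: loose screwdriver lying on the table; origin under its middle
- parts_dish: loose shallow steel dish, 90 mm in diameter, 22 mm tall, on the table; origin at the centre of its underside
- trim_tip (a point): middle of the short lever's black tab (8 x 22 x 14 mm), 46 mm from its pivot, 68 mm above the table

How it is judged:
On the way, in this order (a step that is already met when the one before it is completed fails the run):
1. the stage is fully home while the long lever is still short of its first detent (value of joint stage above 0.086 m and value of joint lock below 0.3 rad), for 0.2 s.
2. the long lever has gone past its first detent to the second stop (value of joint lock above 0.94 rad), for 0.2 s.
At the end, for the whole second after the job is handed in: the stage is within 4 mm of fully home, the long lever within 0.06 rad of its second stop, both at rest, and the part stands upright on the stage (value of joint stage above 0.086 m and value of joint lock above 0.94 rad and velocity of joint lock between -0.05 and 0.05 rad/s and velocity of joint stage between -0.01 and 0.01 m/s and angle between part's own z axis and vertical below 0.15 rad and z of part in the frame of stage_top between -0.004 and 0.006 m); the robot touches nothing.
It fails at once if the short lever is moved more than 0.15 rad or so (its tab by more than 7 mm) (distance of trim_tip from where it was at the start of the episode above 0.007 m).
It fails at once if the turned part is tipped or lifted off the stage, or falls off it (angle between part's own z axis and vertical above 0.35 rad or z of part in the frame of stage_top above 0.012 m or z of part in the frame of stage_top below -0.01 m).
It fails at once if another loose thing is moved more than 20 mm (distance of any of ring_gauge, plug_gauge, micrometer, cleaner, driver, parts_dish from where it was at the start of the episode above 0.02 m).
It fails at once if the knob or the post is taken between the fingers ((horizontal distance between the grasp point and lock_knob below 0.008 m and z of the grasp point in the frame of lock_knob below 0.033 m) or (horizontal distance between the grasp point and push_post below 0.008 m and z of the grasp point in the frame of push_post below 0.037 m)).
It also fails if it takes over 51 s, if anything falls off the work surface, if the arm or the gripper's body presses on something with over 40 N, if the wrist force passes 120 N, or if a joint passes its speed limit or range.

## Working session

There is one attempt and no reset: what is moved stays moved. The work goes in short steps, Python scripts to look and compute and a shell command to move; the robot and the scene stay as the last step left them, time stands still between calls to the robot, and variables do not carry over. Pictures are saved under pics/ and viewed, at most 10 in all, crops included, and the job is handed in when it is done.

```bash
ls; mkdir -p pics; python3 - <<'E'
from bench import env, camrig, telemetry, hand_in
import cv2
for n in("scene","top"):
    s=camrig.snapshot(n); cv2.imwrite(f"pics/{n}0.png",s["frame"]); print(n,s["fx"],s["cx"],s["cy"],s["R"],s["t"])
st=telemetry.get_state(); print(st["t"],st["tcp_pos"],st["orientation"],st["finger_gap"],env.pinch_z)
E
```

```text
bench.py
drive.py
pics
scene 431.1740882909899 275.30255277631545 206.36385946994034 [[-0.66932341  0.74259938 -0.02350174]
 [ 0.40531638  0.33844576 -0.84921911]
 [-0.62267552 -0.57792788 -0.52751736]] [ 0.34945797 -0.13533528  1.38676529]
top 416.5364188273076 281.7396101180496 209.7403581002666 [[ 0.00468876 -0.99998526  0.00273913]
 [-0.99895358 -0.0048085  -0.0454821 ]
 [ 0.0454946  -0.00252301 -0.9989614 ]] [0.01463105 0.51694135 1.08221243]
0.1 [0.29998516 0.60423726 0.20486084] [-9.91107486e-05  2.28368702e-01  9.73574557e-01 -5.54894498e-04] 0.9979153197440914 -0.0188
```

View pics/scene0.png

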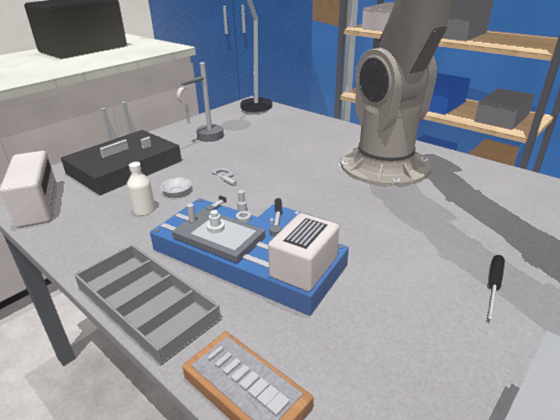

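View pics/top0.png

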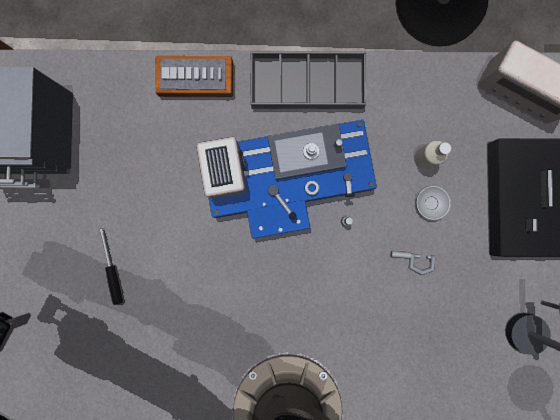

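The top view shows the gauge at about (290,180). The post is near (339,143), the part at (311,151), the knob at (294,216), the ring at (312,187), the short lever at (348,185) and the plug at (347,222). I'll enlarge it.

```bash
python3 - <<'E'
import cv2
f=cv2.imread("pics/top0.png")[112:252,190:390]
cv2.imwrite("pics/c1.png",cv2.resize(f,None,fx=4,fy=4,interpolation=cv2.INTER_CUBIC))
E
```

```text
(no output)
```

View pics/c1.png

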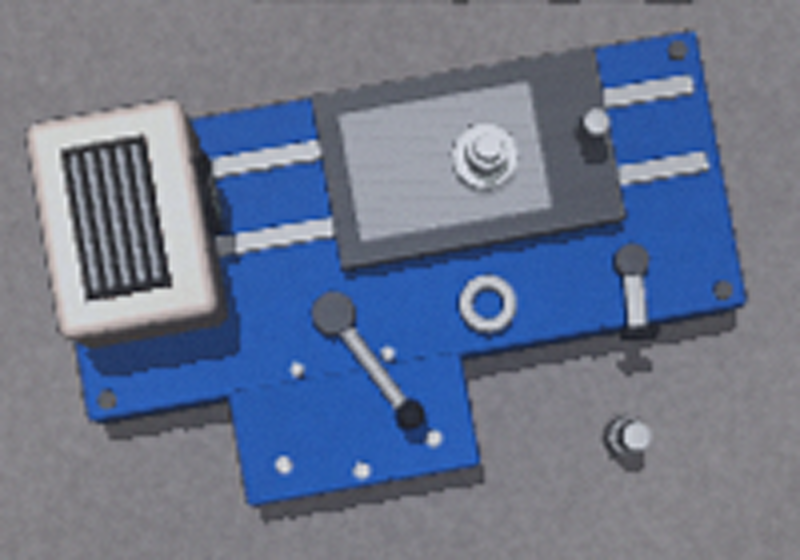

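The crop shows the base corners at (694,32), (745,303) and (92,420), and the ledge corners at (248,505) and (480,465). The post top is at (597,121), the knob top at (411,412), the part top at (489,148), the ring at (488,304), the tab at (638,330) and the plug top at (636,436).

```bash
cat > h.py <<'E'
import numpy as np
from scipy.spatial.transform import Rotation as Rn
K=dict(f=416.5364188273076,cx=281.7396101180496,cy=209.7403581002666)
R=np.array([[0.00468876,-0.99998526,0.00273913],[-0.99895358,-0.0048085,-0.0454821],[0.0454946,-0.00252301,-0.9989614]])
t=np.array([0.01463105,0.51694135,1.08221243])
def ray(u,v,z):
    d=R.T@[(u-K['cx'])/K['f'],(v-K['cy'])/K['f'],1]; c=-R.T@t
    return c+d*(z-c[2])/d[2]
def crop(x,y,z): return ray(190+(x+.5)/4-.5,112+(y+.5)/4-.5,z)
E
python3 - <<'E'
from h import *
px=[(694,32),(745,303),(92,420),(248,505),(480,465)]
g=np.array([(90,-212.5),(-90,-212.5),(-90,212.5),(-160,125),(-160,-25)])/1e3
w=np.array([crop(*p,.055)[:2] for p in px])
gm,wm=g.mean(0),w.mean(0); a,b=g-gm,w-wm
th=np.arctan2((a[:,0]*b[:,1]-a[:,1]*b[:,0]).sum(),(a*b).sum())
c,s=np.cos(th),np.sin(th); M=np.array([[c,-s],[s,c]]); o=wm-M@gm
print("yaw",th,"origin",o,"res mm",((w-(g@M.T+o))*1e3).round(1).tolist())
for n,p in dict(post=(597,121,.122),knob=(411,412,.098),part=(489,148,.122),ring=(488,304,.069),tab=(638,330,.075),plug=(636,436,.062),pivot=(333,313,.07)).items():
    x=crop(*p)[:2]; print(n,x.round(4),"gauge",(M.T@(x-o)).round(4))
E
```

```text
yaw 0.18243679696535256 origin [0.62224765 0.00114598] res mm [[-3.5, 2.3], [0.4, 3.4], [1.5, -2.6], [1.5, -2.5], [0.1, -0.8]]
post [ 0.6742 -0.1179] gauge [ 0.0295 -0.1264]
knob [ 0.5012 -0.0085] gauge [-0.1207  0.0125]
part [ 0.6577 -0.0536] gauge [ 0.0249 -0.0603]
ring [ 0.5699 -0.0571] gauge [-0.0621 -0.0478]
tab [ 0.5535 -0.1497] gauge [-0.0949 -0.1358]
plug [ 0.4881 -0.1504] gauge [-0.1594 -0.1247]
pivot [0.5637 0.0396] gauge [-0.0507  0.0484]
```

The fit is sound: the pivot is within 2 mm of its stated place, and the knob is at lock≈0. I'll approach from the -y side of the post with the fingers shut and tool x along the gauge's +y.

```bash
cat >> h.py <<'E'
TH=0.1824; O=np.array([0.62225,0.00115]); M=np.array([[np.cos(TH),-np.sin(TH)],[np.sin(TH),np.cos(TH)]])
def delta(gx,gy,z):
    from bench import env, camrig, telemetry, hand_in
    s=telemetry.get_state(); q=s["orientation"]; C=Rn.from_quat([q[1],q[2],q[3],q[0]])
    T=Rn.from_matrix(np.column_stack([[*M[:,1],0],[*M[:,0],0],[0,0,-1]]))
    p=np.array([*(O+M@[gx,gy]),z])
    print("t",s["t"],"gauge",M.T@(s["tcp_pos"][:2]-O),"F",s["wrist_force"],"rot",(C.inv()*T).as_rotvec().round(4),"d",C.inv().apply(p-s["tcp_pos"]).round(4))
E
python3 -c "
from h import *
delta(.0295,-.18,.2)"
```

```text
t 0.1 gauge [-0.20752469  0.65153847] F [ 0.39658828 -1.05334666  0.07857791] rot [-1.000e-03  6.000e-04  9.276e-01] d [-0.6884 -0.5232  0.0055]
```

```bash
R='0 0 0.3 -0.172 -0.131 0 0'; python3 drive.py '0 0 0.15 -0.04 -0.03 0 0; 0 0 0.3 -0.08 -0.06 0 0; 0 0 0.45 -0.12 -0.09 0 0; 0 0 0.6 -0.16 -0.12 0 0; 0 0 0.75 -0.2 -0.15 0 0'; python3 -c "
from h import *
delta(.0295,-.18,.2)"
```

```text
t: 0.6
tcp_pos: [0.413, 0.3793, 0.2054]
orientation: [-0.0, 0.572, 0.821, -0.0]
wrist_force: [0.8, -0.5, -0.1]
finger_gap: 0.614
grasp_force: 0.0
t 0.6 gauge [-0.13716596  0.40978019] F [ 0.84482147 -0.52671451 -0.13218968] rot [-3.000e-04 -1.000e-04  1.714e-01] d [-0.6096  0.0636  0.0053]
```

```bash
python3 drive.py '0 0 0.17 -0.05 0.01 0 0; 0 0 0.17 -0.1 0.02 0 0; 0 0 0.17 -0.15 0.03 0 0; 0 0 0.17 -0.2 0.04 0 0; 0 0 0.17 -0.25 0.05 0 0' ; python3 drive.py '0 0 0 0.05 0 0 0; 0 0 0 0.1 0 0 0; 0 0 0 0.1 0 0 0' >/dev/null; python3 -c "
from h import *
delta(.0295,-.18,.2)"
```

```text
t: 1.1
tcp_pos: [0.5454, 0.1673, 0.2055]
orientation: [-0.0, 0.637, 0.771, 0.0]
wrist_force: [-0.4, 0.9, -0.6]
finger_gap: 0.186
grasp_force: 0.0
t 1.4 gauge [-0.04727091  0.28581334] F [ 0.05415671 -0.5506472  -0.87293123] rot [-0.0012 -0.0016  0.0141] d [-0.4669  0.0702  0.0039]
```

```bash
python3 drive.py '0 0 0.014 -0.05 0.014 0 0; 0 0 0.014 -0.1 0.028 0 0; 0 0 0.014 -0.15 0.042 0 0; 0 0 0.014 -0.2 0.056 0 0; 0 0 0.014 -0.25 0.07 0 0'; python3 drive.py '0 0 0 -0.05 0 0 0; 0 0 0 -0.1 0 0 0; 0 0 0 -0.15 0 0 0; 0 0 0 -0.2 0 0 0; 0 0 0 -0.2 0 0 0'; python3 drive.py '0 0 0 0 0 0 0; 0 0 0 0 0 0 0;0 0 0 0 0 0 0'; python3 -c "
from h import *
delta(.0295,-.165,.092)"
```

```text
t: 1.9
tcp_pos: [0.638, 0.042, 0.2053]
orientation: [-0.0, 0.642, 0.767, -0.0]
wrist_force: [0.7, 0.1, -0.8]
finger_gap: 0.006
grasp_force: 0.0
t: 2.4
tcp_pos: [0.6716, -0.1619, 0.2053]
orientation: [0.001, 0.645, 0.764, -0.002]
wrist_force: [-0.5, 0.7, 0.7]
finger_gap: 0.007
grasp_force: 0.0
t: 2.7
tcp_pos: [0.6727, -0.1515, 0.2053]
orientation: [-0.0, 0.641, 0.767, 0.0]
wrist_force: [-0.3, 0.5, -0.4]
finger_gap: 0.005
grasp_force: 0.0
t 2.7 gauge [ 0.02191983 -0.15925858] F [-0.32355576  0.47461893 -0.35757793] rot [-0.0002 -0.0007 -0.0042] d [-0.0058  0.0076  0.1133]
```

```bash
python3 drive.py '0 0 0 -0.006 0.008 0.02 0; 0 0 0 -0.006 0.008 0.05 0; 0 0 0 -0.006 0.008 0.08 0; 0 0 0 -0.006 0.008 0.113 0; 0 0 0 -0.006 0.008 0.113 0'; python3 - <<'E'
from h import *
from bench import env, camrig, telemetry, hand_in
import cv2
s=camrig.snapshot("top"); cv2.imwrite("pics/t2.png",cv2.resize(s["frame"][112:252,190:390],None,fx=4,fy=4,interpolation=cv2.INTER_CUBIC))
f=camrig.snapshot("scene")["frame"][170:310,140:360]; cv2.imwrite("pics/s2.png",cv2.resize(f,None,fx=3.6,fy=3.6,interpolation=cv2.INTER_CUBIC))
delta(.0295,-.165,.092)
E
```

```text
t: 3.2
tcp_pos: [0.6793, -0.1555, 0.0885]
orientation: [-0.003, 0.641, 0.767, -0.002]
wrist_force: [-1.1, 1.0, -1.1]
finger_gap: 0.006
grasp_force: 0.0
t 3.3 gauge [ 0.0297488  -0.16634734] F [-0.13012249  0.43503346  0.34750724] rot [-0.0005 -0.0001 -0.0054] d [ 0.0013 -0.0003  0.0011]
```

View pics/s2.png

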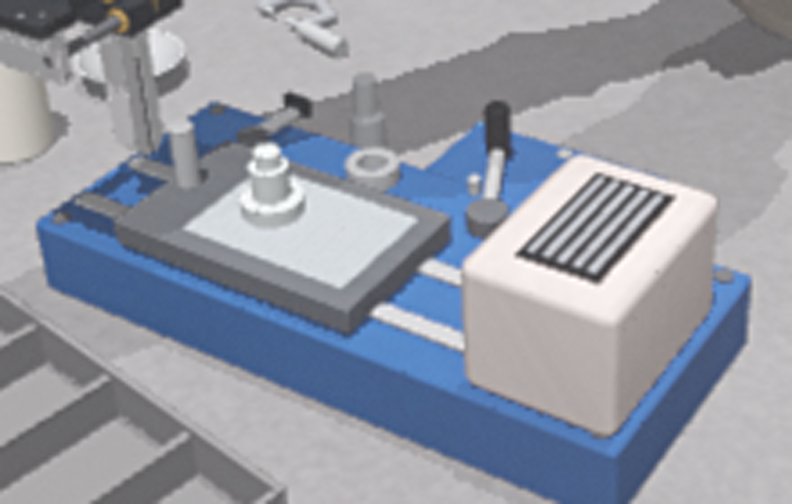

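The shut fingers are behind the post on its -y side (post at about (185,150) in the crop) and clear of everything else, so I'll push gently.

```bash
python3 drive.py '0 0 0 0.006 0 0 0; 0 0 0 0.012 0 0 0; 0 0 0 0.018 0 0 0; 0 0 0 0.024 0 0 0; 0 0 0 0.03 0 0 0'; python3 drive.py '0 0 0 0.006 0 0 0; 0 0 0 0.012 0 0 0; 0 0 0 0.018 0 0 0; 0 0 0 0.024 0 0 0; 0 0 0 0.03 0 0 0'; python3 drive.py '0 0 0 0.006 0 0 0; 0 0 0 0.012 0 0 0; 0 0 0 0.018 0 0 0; 0 0 0 0.024 0 0 0; 0 0 0 0.024 0 0 0';python3 -c "
from h import *
delta(.0295,-.066,.092)"
```

```text
t: 3.8
tcp_pos: [0.6767, -0.1285, 0.0933]
orientation: [0.001, 0.642, 0.766, 0.0]
wrist_force: [2.3, -5.8, 3.6]
finger_gap: 0.007
grasp_force: 2.3
t: 4.3
tcp_pos: [0.6709, -0.0983, 0.0924]
orientation: [-0.0, 0.642, 0.766, -0.0]
wrist_force: [1.2, -4.5, 3.9]
finger_gap: 0.003
grasp_force: 2.4
t: 4.8
tcp_pos: [0.6684, -0.0857, 0.0929]
orientation: [0.006, 0.645, 0.764, -0.003]
wrist_force: [18.0, -48.5, -16.1]
finger_gap: 0.006
grasp_force: 24.9
t 4.8 gauge [ 0.02967153 -0.09374467] F [ 17.95924085 -48.49278432 -16.14914575] rot [ 0.0035  0.0133 -0.0132] d [ 0.0277 -0.0005  0.0005]
```

```bash
python3 drive.py '0 0 0 -0.015 0 0 0; 0 0 0 -0.03 0 0 0; 0 0 0 -0.04 0 0 0; 0 0 0 -0.04 0 -0.05 0; 0 0 0 -0.04 0 -0.09 0';python3 - <<'E'
from h import *
from bench import env, camrig, telemetry, hand_in
import cv2
s=camrig.snapshot("scene"); f=s["frame"][170:310,140:360]; a=cv2.resize(f,None,fx=2.7,fy=2.7,interpolation=cv2.INTER_CUBIC)
# predicted post-top pixels for stage travel: post gauge y
for y in (-.126,-.09,-.077,-.06,-.05):
    X=np.array([*(O+M@[.0295,y]),.122]); c=s["R"]@X+s["t"]
    print(y,((s["fx"]*c[0]/c[2]+s["cx"]-140)*2.7).round(1),((s["fy"]*c[1]/c[2]+s["cy"]-170)*2.7).round(1))
cv2.imwrite("pics/s3.png",a)
cv2.imwrite("pics/t3.png",cv2.resize(camrig.snapshot("top")["frame"][112:252,190:390],None,fx=4,fy=4,interpolation=cv2.INTER_CUBIC))
delta(.0295,-.066,.092)
E
```

```text
t: 5.3
tcp_pos: [0.6733, -0.1144, 0.1833]
orientation: [-0.001, 0.642, 0.766, -0.0]
wrist_force: [0.8, 0.6, 1.3]
finger_gap: 0.004
grasp_force: 0.0
-0.126 135.2 91.6
-0.09 168.7 102.9
-0.077 181.1 107.1
-0.06 197.5 112.6
-0.05 207.3 115.9
t 5.4 gauge [ 0.03213813 -0.12380698] F [-0.05804605 -1.49643971 -0.42611706] rot [ 0.0071  0.0008 -0.0064] d [ 0.0579 -0.0037  0.096 ]
```

View pics/s3.png

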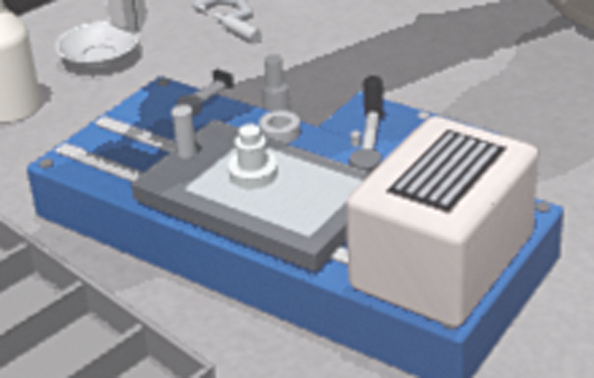

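View pics/t3.png

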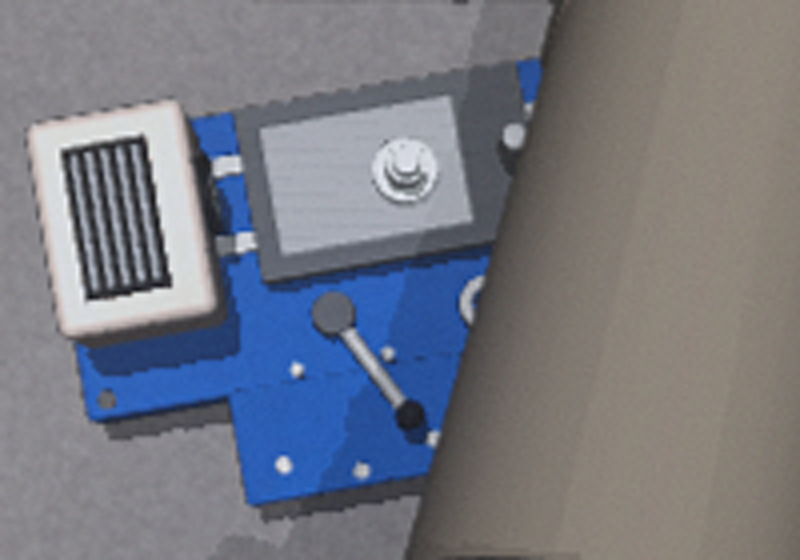

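The pictures show the post moved about 48 mm, from (597,121) to (515,135) in the top crop. The part is upright and the lever is unmoved. The abrupt 48 N says it met the stop. A second slow touch will rule out a rebound.

```bash
python3 drive.py '0 0 0 0 -0.003 0.04 0; 0 0 0 0 -0.003 0.09 0; 0 0 0 0.01 -0.003 0.09 0; 0 0 0 0.02 -0.003 0.09 0; 0 0 0 0.023 -0.003 0.09 0'; for i in 1; do python3 drive.py '0 0 0 0.002 0 0 0; 0 0 0 0.004 0 0 0; 0 0 0 0.006 0 0 0; 0 0 0 0.008 0 0 0; 0 0 0 0.008 0 0 0'; done;python3 -c "
from h import *
delta(.0295,-.094,.092)"
```

```text
t: 5.9
tcp_pos: [0.668, -0.0904, 0.0946]
orientation: [0.001, 0.642, 0.767, 0.001]
wrist_force: [-0.5, -0.5, 0.5]
finger_gap: 0.008
grasp_force: 0.0
t: 6.4
tcp_pos: [0.6663, -0.0869, 0.0937]
orientation: [0.002, 0.643, 0.766, -0.0]
wrist_force: [2.7, -8.3, 4.7]
finger_gap: 0.008
grasp_force: 4.5
t 6.4 gauge [ 0.02739041 -0.0945424 ] F [ 2.68055128 -8.25821607  4.70577878] rot [ 0.0022  0.0029 -0.0081] d [0.0006 0.0021 0.0017]
```

```bash
python3 drive.py '0 0 0 0.002 0 0 0; 0 0 0 0.004 0 0 0; 0 0 0 0.006 0 0 0; 0 0 0 0.006 0 0 0';python3 -c "
from h import *
delta(.0295,-.094,.092)"; python3 drive.py '0 0 0 -0.015 0 0 0; 0 0 0 -0.03 0 -0.03 0; 0 0 0 -0.03 0 -0.08 0; 0 0 0 -0.03 0 -0.08 0;  0 0 0 -0.03 0 -0.08 0' ;python3 -c "
from h import *
delta(-.1215,-.03,.17)"
```

```text
t: 6.8
tcp_pos: [0.6662, -0.0864, 0.0939]
orientation: [0.005, 0.644, 0.765, -0.001]
wrist_force: [11.8, -30.8, -6.1]
finger_gap: 0.009
grasp_force: 15.9
t 6.8 gauge [ 0.02738603 -0.09409657] F [ 11.77162429 -30.78474262  -6.0502241 ] rot [ 0.0041  0.0092 -0.0118] d [0.0001 0.0021 0.0019]
t: 7.3
tcp_pos: [0.6702, -0.1083, 0.1739]
orientation: [0.001, 0.642, 0.766, 0.001]
wrist_force: [-1.1, 1.0, -0.8]
finger_gap: 0.006
grasp_force: 0.0
t 7.3 gauge [ 0.02734736 -0.11635056] F [-1.13373227  1.0092009  -0.8334482 ] rot [ 0.0024  0.0001 -0.0067] d [ 0.0854 -0.1494  0.0035]
```

The hard stop is confirmed at the same place, so the stage is home. Next is the lever knob.

```bash
python3 drive.py '0 0 0 0.03 -0.04 0 0; 0 0 0 0.06 -0.08 0 0; 0 0 0 0.085 -0.12 0 0; 0 0 0 0.085 -0.149 0 0; 0 0 0 0.085 -0.149 0 0' ;python3 -c "
from h import *
delta(-.1215,-.025,.078)"
```

```text
t: 7.8
tcp_pos: [0.5042, -0.0502, 0.1717]
orientation: [-0.001, 0.642, 0.767, -0.0]
wrist_force: [0.5, 0.4, -0.7]
finger_gap: 0.006
grasp_force: 0.0
t 7.8 gauge [-0.12540745 -0.02904111] F [ 0.50479629  0.37078328 -0.73292856] rot [-0.0022 -0.0018 -0.0058] d [0.0039 0.0041 0.0937]
```

```bash
python3 drive.py '0 0 0 0.004 0.002 0.03 0; 0 0 0 0.004 0.002 0.06 0; 0 0 0 0.004 0.002 0.093 0; 0 0 0 0.004 0.002 0.093 0'; python3 drive.py '0 0 0 0.006 0 0 0; 0 0 0 0.012 0 0 0; 0 0 0 0.018 0 0 0; 0 0 0 0.024 0 0 0; 0 0 0 0.03 0 0 0';  python3 -c "
from h import *
delta(-.125,.072,.078)"
```

```text
t: 8.2
tcp_pos: [0.507, -0.0462, 0.0759]
orientation: [-0.002, 0.642, 0.767, -0.003]
wrist_force: [-0.5, -0.1, -0.6]
finger_gap: 0.005
grasp_force: 0.0
t: 8.7
tcp_pos: [0.5029, -0.0191, 0.0802]
orientation: [0.0, 0.643, 0.766, -0.001]
wrist_force: [-9.7, -17.5, 5.0]
finger_gap: -0.0
grasp_force: 7.4
t 8.7 gauge [-0.12100285  0.00171946] F [ -9.72390996 -17.47793397   4.96052798] rot [-0.0015  0.0023 -0.0081] d [ 0.0703 -0.0046  0.0021]
```

```bash
python3 drive.py '0 0 0 0.006 -0.002 0 0; 0 0 0 0.012 -0.004 0 0; 0 0 0 0.018 -0.005 0 0; 0 0 0 0.024 -0.005 0 0; 0 0 0 0.03 -0.005 0 0'; python3 drive.py '0 0 0 0.006 0 0 0; 0 0 0 0.012 0 0 0; 0 0 0 0.018 0 0 0; 0 0 0 0.024 0 0 0; 0 0 0 0.03 0 0 0';  python3 -c "
from h import *
delta(-.122,.072,.078)"
```

```text
t: 9.2
tcp_pos: [0.494, 0.0127, 0.0799]
orientation: [0.0, 0.642, 0.767, 0.0]
wrist_force: [-0.6, -2.0, 1.1]
finger_gap: 0.007
grasp_force: 1.1
t: 9.7
tcp_pos: [0.4897, 0.042, 0.0799]
orientation: [0.001, 0.642, 0.766, 0.001]
wrist_force: [3.2, -2.4, 1.0]
finger_gap: 0.01
grasp_force: 1.8
t 9.7 gauge [-0.12289155  0.06422773] F [ 3.23103533 -2.4098743   0.96317512] rot [ 0.0021  0.0003 -0.0066] d [0.0078 0.0008 0.0019]
```

```bash
python3 drive.py '0 0 0 0.005 0 0 0; 0 0 0 0.01 0 0 0; 0 0 0 0.013 0 0 0; 0 0 0 0.016 0 0 0; 0 0 0 0.016 0 0 0';  python3 -c "
from h import *
delta(-.122,.072,.078)"
```

```text
t: 10.2
tcp_pos: [0.4885, 0.0478, 0.0798]
orientation: [0.005, 0.645, 0.764, -0.002]
wrist_force: [18.4, -63.8, -4.3]
finger_gap: 0.007
grasp_force: 32.5
t 10.2 gauge [-0.1230982   0.07013747] F [ 18.40400716 -63.77955545  -4.32376379] rot [ 0.0033  0.0101 -0.014 ] d [0.0019 0.0011 0.0018]
```

The lever met a hard stop at TCP y 0.070, where 0.071 was expected for full lock. I'll back off, rise and check.

```bash
python3 drive.py '0 0 0 -0.015 0 0 0; 0 0 0 -0.035 0 0 0; 0 0 0 -0.04 0 -0.03 0; 0 0 0 -0.04 0 -0.08 0; 0 0 0 -0.04 0 -0.12 0'; python3 drive.py '0 0 0 -0.04 -0.03 0 0; 0 0 0 -0.08 -0.04 0 0; 0 0 0 -0.12 -0.04 0 0;0 0 0 -0.16 -0.04 0 0;0 0 0 -0.16 -0.04 0 0'; python3 drive.py '0 0 0 0 0 0 0; 0 0 0 0 0 0 0';python3 - <<'E'
from h import *
from bench import env, camrig, telemetry, hand_in
import cv2
cv2.imwrite("pics/t4.png",cv2.resize(camrig.snapshot("top")["frame"][112:252,190:390],None,fx=4,fy=4,interpolation=cv2.INTER_CUBIC))
E
```

```text
t: 10.7
tcp_pos: [0.4926, 0.0178, 0.2014]
orientation: [-0.0, 0.643, 0.766, -0.0]
wrist_force: [0.3, 1.3, -0.0]
finger_gap: 0.003
grasp_force: 0.0
t: 11.2
tcp_pos: [0.4816, -0.1508, 0.1999]
orientation: [0.001, 0.644, 0.765, -0.0]
wrist_force: [0.3, 0.3, 1.0]
finger_gap: 0.005
grasp_force: 0.0
t: 11.4
tcp_pos: [0.4814, -0.1454, 0.1993]
orientation: [-0.0, 0.642, 0.767, -0.0]
wrist_force: [-0.5, 0.9, 0.7]
finger_gap: 0.007
grasp_force: 0.0
```

View pics/t4.png

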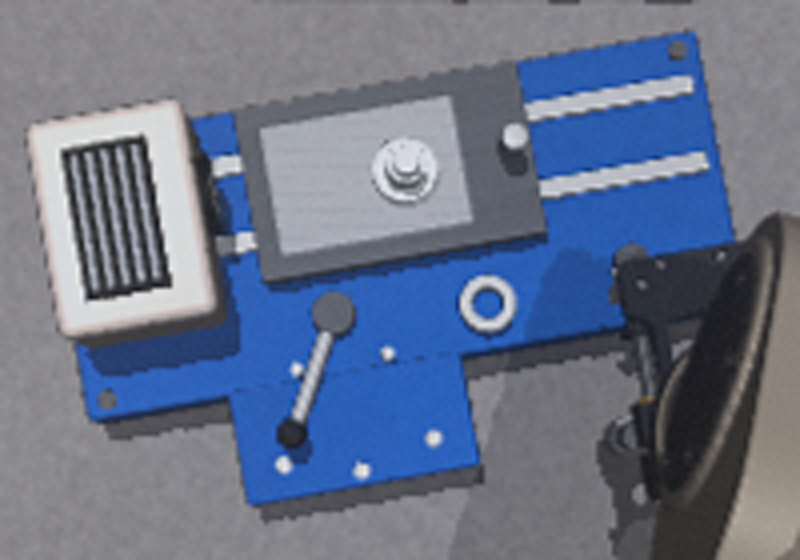

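The knob top is at (292,431), by the +y-end dot. The post is at (515,135), and the part is upright at (405,165). The robot is clear of everything.

```bash
python3 - <<'E'
from h import *
from bench import env, camrig, telemetry, hand_in
g=M.T@(crop(292,431,.098)[:2]-O); lock=np.arctan2(g[1]-.05,-.05-g[0])+.5
print(g,lock)
if lock>.9: print(hand_in())
E
```

```text
[-0.11934601  0.08529227] 0.9707661744814514
the job is handed in; nothing more can be done
None
```

The stage is fully home against its stop with the part still upright on it. The long lever is at its second stop, measured at about 0.97 rad, and the job is handed in; no verdict was printed.

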